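# Top up two dish carriers and stack them for the incubator

### The arm

A 7-joint arm with a two-finger parallel gripper is mounted at the origin on the work surface. World frame = base frame: x ahead of the robot, y to its left, z up, the work surface at z = 0. Lengths are in m, angles in rad, forces in N, time in s.
With the tool pointing down it reaches from about 0.35 to 0.9 m from the base axis. Payload 8.1 kg.
Tool frame: the origin (TCP) lies at the very end of the fingers, on their centre line; the grasp point (between the pads) lies 19 mm behind it (grasp_offset is the distance from the TCP to the grasp point, in m); z points along the fingers, y is the line along which they close (so a half turn about z gives the same grasp; the last joint's range is limited). The gripper opens to 92 mm and grips with 3 to 60 N. Pads are 19 mm wide; open, the fingers measure 130 mm over their backs; the gripper's body (75 mm by 190 mm) begins 47 mm behind the grasp point.
Start: joints at [-1.438, 0.434, 0.025, 1.573, -0.012, 1.134, -0.075], TCP at [0.146, 0.608, 0.227] pointing down, gripper open.
Joint ranges: [-2.62, 2.62], [-0.44, 2.09], [-1.27, 1.32], [0.08, 2.57], [-1.32, 4.46], [0.12, 2], [-2.74, 2.74]. Speed limits (rad/s): [2.22, 2.22, 3.01, 3.01, 3.14, 3.14, 3.14].

### API

Orientations are given as a rotation vector (axis times angle).
In Python, from cell import observe, get_image, camera_params, sign_off, silhouettes, grasp_offset gives the robot as it stands. The module is installed in compiled form; this text tells all that it offers.
- The arm moves only by the tool jog_arm, never from a script. Its argument "motion" is a list that holds one entry, the list of rows, each a list of 7 numbers: the shift along the tool's x, y, z in m, then the turn, a rotation vector about the tool's x, y, z in rad, then the closure, from -1 (fully open) to 1 (shut), so that 0 is half open. In form: [[[dx, dy, dz, wx, wy, wz, hand], ...]]. A call has 1 to 10 rows; each row is the pose to reach, as a shift and turn from the pose commanded when the call began, along the tool's axes at that moment; what a row does not reach only later rows make up. A row lasts 1/12 s, in which the tool goes at most 41.7 mm and 7.16 degrees, less where a joint would pass 70% of its speed; a pose out of reach is approached as far as the arm can. A call with a gripper value outside its range is refused whole. The fingers move at their own pace and stop on an object; "force" is the grip in N (left out, the last holds). Time passes only in rows, so rows that repeat a pose let the fingers close. It gives the time, the measured TCP pose, the force, the opening and the grip force at its end, in the units of the state.
- observe(): the state, without advancing time (a new reading comes with each control period).
- get_image(name): name is "side" or "top" or "wrist"; returns the picture (384x512x3 uint8, red, green, blue); there is no depth.
- camera_params(name): a dict with "vertical_fov" (degrees; the focal length in pixels is half the picture's height over the tangent of half this angle, whatever the lens; pixels are square), "cx", "cy" (the principal point, pixels), "T" (4x4, takes a point from camera to world coordinates). Camera axes: x right, y down, z forward; pixel columns grow to the right and rows downward; lengths in m; the calibration is good to about 2 mm. A picture is of the moment at which its call begins: read the wrist's pose just before it. camera_params takes no time and is no camera call; for the wrist camera it gives the pose at the moment of the call.
- sign_off(): hands the job in; it is judged then, once.
Trained networks look in the newest picture that a camera, given by its name, has taken for a name from the list of things; names that differ only in an ending like _2 or _b are one class to them, and where a whole thing is asked for, a point or a joint stands for the part that bears it (a point fixed in the world has none). Each returns a list of dicts, best first, with "p" (0 to 1); they miss things now and then, are a little off and sometimes report something else, mostly with a low value. They report only what shows in the picture. A call takes as long as a camera call. They do not tell look-alikes from the thing itself.
- silhouettes(query, camera): "mask" (384x512 bool, what is visible of it) and "pixel" ([column, row] in pixels, amid what is visible of it).
The state is a dict: "clock": time; "joints": joint angles; "dq": joint speeds; "joint_efforts": joint torques, N m; "position": TCP position; "ee_rot": TCP orientation; "force": force on the tool from outside, world axes, zero at the start; "ft_torque": the same for the moment, N m; "width": opening from 0.0 (shut) to 1.0 (fully open); "gripper_force": force on a finger pad.
Only numpy, scipy, OpenCV 4.12 (cv2) and the standard library are available. Lean on these libraries where they do the work, as an engineer would, in place of code of your own. Each camera call takes 0.05 s, during which the arm holds its last target. There are 200 camera calls.

### The job

Two of the pockets in the two culture-dish carriers are empty: put a spare dish from the bench flat into each empty pocket, leave the dishes that are already in pockets in them, and leave the third spare lying on the bench. Then lift the carrier with the blue bar by its bar, keep it level with its dishes in it, and stack it squarely on the carrier with the yellow bar where that one stands, all four foot pins fully home in the sockets of the posts. Set everything down rather than dropping it, and do not disturb the wash bottle, the oil bottle or the pen.

Things in the scene. Friction and masses are not known exactly. Their poses are not given: they have to be found in the camera images.
- blue: Loose white plastic carrier, blue lifting bar; 176 (own x) x 184 mm (own y), 0.5 kg empty. Origin: footprint centre at the tips of its foot pins (bench level when standing); z up, y along the bar. Plate from 10 to 21 mm up, 4 round pockets; 4 square corner posts up to 70 mm at x +-78, y +-82 mm. The one to lift and stack; about 0.6 kg full.
- yellow: Loose white plastic carrier, yellow lifting bar; 176 (own x) x 184 mm (own y), 0.5 kg empty. Origin: footprint centre at the tips of its foot pins (bench level when standing); z up, y along the bar. Plate from 10 to 21 mm up, 4 round pockets; 4 square corner posts up to 70 mm at x +-78, y +-82 mm. It stays where it stands and becomes the lower one.
- blue_bar (a point): Centre of the blue lifting bar (yellow's is the same), 56 mm above the carrier's origin: 14 mm wide (own x), 12 mm high, 116 mm long (own y), on two thin rods at y = +-50 mm, above the gap between the two rows of pockets. Gripped from above with the fingers closing along the carrier's own x; dish tops are 20 mm below it.
- blue_pocket0 (a point): Floor centre of the blue carrier's pocket at own x -44, y -45 mm: 68 mm across, 5 mm deep, dark floor 16 mm above the carrier's origin. Two of the eight are empty; in the others a dish's origin is within 4 mm of this point. Bar and posts leave room to grip a dish here only from above, fingers closing along the carrier's own y, tips above the plate's top.
- blue_pocket1 (a point): Floor centre of the blue carrier's pocket at own x -44, y +45 mm: 68 mm across, 5 mm deep, dark floor 16 mm above the carrier's origin. Two of the eight are empty; in the others a dish's origin is within 4 mm of this point. Bar and posts leave room to grip a dish here only from above, fingers closing along the carrier's own y, tips above the plate's top.
- blue_pocket2 (a point): Floor centre of the blue carrier's pocket at own x +44, y -45 mm: 68 mm across, 5 mm deep, dark floor 16 mm above the carrier's origin. Two of the eight are empty; in the others a dish's origin is within 4 mm of this point. Bar and posts leave room to grip a dish here only from above, fingers closing along the carrier's own y, tips above the plate's top.
- blue_pocket3 (a point): Floor centre of the blue carrier's pocket at own x +44, y +45 mm: 68 mm across, 5 mm deep, dark floor 16 mm above the carrier's origin. Two of the eight are empty; in the others a dish's origin is within 4 mm of this point. Bar and posts leave room to grip a dish here only from above, fingers closing along the carrier's own y, tips above the plate's top.
- yellow_pocket0 (a point): Floor centre of the yellow carrier's pocket at own x -44, y -45 mm: 68 mm across, 5 mm deep, dark floor 16 mm above the carrier's origin. Two of the eight are empty; in the others a dish's origin is within 4 mm of this point. Bar and posts leave room to grip a dish here only from above, fingers closing along the carrier's own y, tips above the plate's top.
- yellow_pocket1 (a point): Floor centre of the yellow carrier's pocket at own x -44, y +45 mm: 68 mm across, 5 mm deep, dark floor 16 mm above the carrier's origin. Two of the eight are empty; in the others a dish's origin is within 4 mm of this point. Bar and posts leave room to grip a dish here only from above, fingers closing along the carrier's own y, tips above the plate's top.
- yellow_pocket2 (a point): Floor centre of the yellow carrier's pocket at own x +44, y -45 mm: 68 mm across, 5 mm deep, dark floor 16 mm above the carrier's origin. Two of the eight are empty; in the others a dish's origin is within 4 mm of this point. Bar and posts leave room to grip a dish here only from above, fingers closing along the carrier's own y, tips above the plate's top.
- yellow_pocket3 (a point): Floor centre of the yellow carrier's pocket at own x +44, y +45 mm: 68 mm across, 5 mm deep, dark floor 16 mm above the carrier's origin. Two of the eight are empty; in the others a dish's origin is within 4 mm of this point. Bar and posts leave room to grip a dish here only from above, fingers closing along the carrier's own y, tips above the plate's top.
- yellow_socket (a point): Mouth of the socket atop the yellow post at own x +78, y +82 mm: 14 mm square, 12 deep, posts 20 square; one in every post. Under each post of both carriers is a steel foot pin 10 mm long below the plate, 11 across, with a round tip. Stacked home, pins in sockets, plate on post tops: blue origin 60 mm above yellow origin, bars parallel, either way round.
- dish0: Sealed 60 mm culture dish with pink gel: plain round disc 60 mm across, 20 mm high, 30 g, lid and base held together by a white film band; gripped across its diameter. Origin: centre of the underside; z up. It lies in one of the eight pockets, any of them, and stays in it.
- dish1: Sealed 60 mm culture dish with pink gel: plain round disc 60 mm across, 20 mm high, 30 g, lid and base held together by a white film band; gripped across its diameter. Origin: centre of the underside; z up. It lies in one of the eight pockets, any of them, and stays in it.
- dish2: Sealed 60 mm culture dish with pink gel: plain round disc 60 mm across, 20 mm high, 30 g, lid and base held together by a white film band; gripped across its diameter. Origin: centre of the underside; z up. It lies in one of the eight pockets, any of them, and stays in it.
- dish3: Sealed 60 mm culture dish with pink gel: plain round disc 60 mm across, 20 mm high, 30 g, lid and base held together by a white film band; gripped across its diameter. Origin: centre of the underside; z up. It lies in one of the eight pockets, any of them, and stays in it.
- dish4: Sealed 60 mm culture dish with pink gel: plain round disc 60 mm across, 20 mm high, 30 g, lid and base held together by a white film band; gripped across its diameter. Origin: centre of the underside; z up. It lies in one of the eight pockets, any of them, and stays in it.
- dish5: Sealed 60 mm culture dish with pink gel: plain round disc 60 mm across, 20 mm high, 30 g, lid and base held together by a white film band; gripped across its diameter. Origin: centre of the underside; z up. It lies in one of the eight pockets, any of them, and stays in it.
- spare0: Sealed 60 mm culture dish with pink gel: plain round disc 60 mm across, 20 mm high, 30 g, lid and base held together by a white film band; gripped across its diameter. Origin: centre of the underside; z up. A spare; it lies flat on the bench between or beyond the carriers.
- spare1: Sealed 60 mm culture dish with pink gel: plain round disc 60 mm across, 20 mm high, 30 g, lid and base held together by a white film band; gripped across its diameter. Origin: centre of the underside; z up. A spare; it lies flat on the bench between or beyond the carriers.
- spare2: Sealed 60 mm culture dish with pink gel: plain round disc 60 mm across, 20 mm high, 30 g, lid and base held together by a white film band; gripped across its diameter. Origin: centre of the underside; z up. A spare; it lies flat on the bench between or beyond the carriers.
- wash_bottle: Bystander: white squeeze wash bottle with a red cap and label, 68 mm across, 215 mm high, loose. Origin at the centre of its foot.
- oil_bottle: Bystander: amber immersion-oil bottle with a black cap, 34 mm across, 75 mm high, loose. Origin at the centre of its foot.
- pen: Bystander: white and blue marker pen, 140 mm long, 12 mm thick, lying flat at the right of the bench. Origin under its middle, own x along it.
Not all that is in view belongs to the job. What is shaped like the spare1 but black, orange or turquoise is not meant.

How it is judged:
By the outcome, as a careful person would: the job done as asked, in the order asked, and still so for the second after the job is handed in, with the robot touching nothing.
It also fails if it takes over 64 s, if anything falls off the work surface, if the arm or the gripper's body presses on something with over 40 N, if the wrist force passes 120 N, or if a joint passes its speed limit or range.

## Working session

There is one attempt and no reset: what is moved stays moved. The work goes in short steps, Python scripts to look and compute and a tool call to move; the robot and the scene stay as the last step left them, time stands still between calls to the robot, and variables do not carry over. Pictures are saved under pics/ and viewed, at most 10 in all, crops included, and the job is handed in when it is done.

Besides the shell and the picture viewer there is one more tool, called after ">>>" as name(argument=value, ...) on one line, values as JSON. jog_arm: Moves the arm, as the interface text tells. Its arguments: {"type":"object","properties":{"motion":{"type":"array"},"force":{"type":"number"}},"required":["motion"]}

```bash
mkdir -p pics; python3 - <<'E'
from cell import *
import cv2,numpy as np
np.set_printoptions(precision=4,suppress=True)
s=observe();print(s)
ims=[]
for n in("top","side"):
    im=get_image(n);cv2.imwrite(f"pics/{n}0.png",im[...,::-1]);p=camera_params(n);print(n,p)
    cv2.imwrite(f"pics/{n}0b.png",cv2.resize(im[...,::-1],(800,600),interpolation=cv2.INTER_CUBIC))
print(camera_params("wrist"),grasp_offset)
E
```

```text
{'clock': 0.0, 'joints': array([-1.4376,  0.4352,  0.025 ,  1.5741, -0.0116,  1.134 , -0.0751]), 'dq': array([ 0.0006, -0.0018, -0.002 , -0.0003, -0.0003,  0.0001, -0.0006]), 'joint_efforts': array([ -0.0004, -66.7871,   0.9845, -31.4455,  -0.0608,   0.043 ,
         0.0002]), 'position': array([0.1459, 0.6072, 0.226 ]), 'ee_rot': array([-0.3697, -3.1197,  0.0025]), 'force': array([ 0.8083, -0.1282, -0.117 ]), 'ft_torque': array([-0.0083,  0.0099,  0.0063]), 'gripper_force': 0.0, 'width': 1.0028578229873182}
top {'vertical_fov': 46.30432188610761, 'cx': 250.56820344352846, 'cy': 182.6770377645627, 'T': array([[-0.0251, -0.9928,  0.1174,  0.48  ],
       [-0.9996,  0.0235, -0.0149, -0.0376],
       [ 0.012 , -0.1177, -0.993 ,  1.2816],
       [ 0.    ,  0.    ,  0.    ,  1.    ]])}
side {'vertical_fov': 55.807102743721835, 'cx': 253.98766438113293, 'cy': 194.0242891739497, 'T': array([[ 0.792 , -0.3156,  0.5227,  0.1441],
       [-0.6103, -0.4364,  0.6612, -0.6462],
       [ 0.0194, -0.8426, -0.5382,  0.5712],
       [ 0.    ,  0.    ,  0.    ,  1.    ]])}
{'vertical_fov': 60.3688831625633, 'cx': 258.05640369772914, 'cy': 193.27301236174569, 'T': array([[ 0.2344,  0.9403,  0.2467,  0.0791],
       [ 0.9721, -0.2263, -0.061 ,  0.6237],
       [-0.0015,  0.2541, -0.9672,  0.384 ],
       [ 0.    ,  0.    ,  0.    ,  1.    ]])} 0.0188
```

View pics/top0b.png

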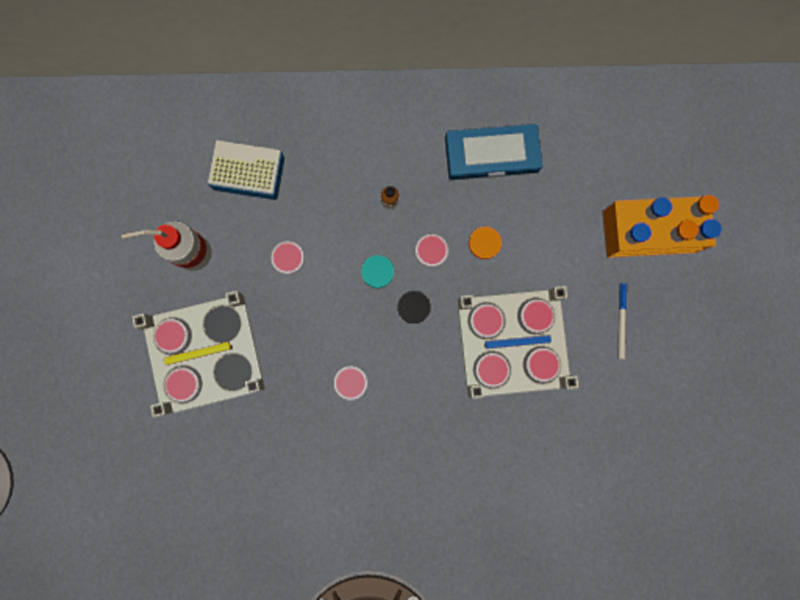

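View pics/side0b.png

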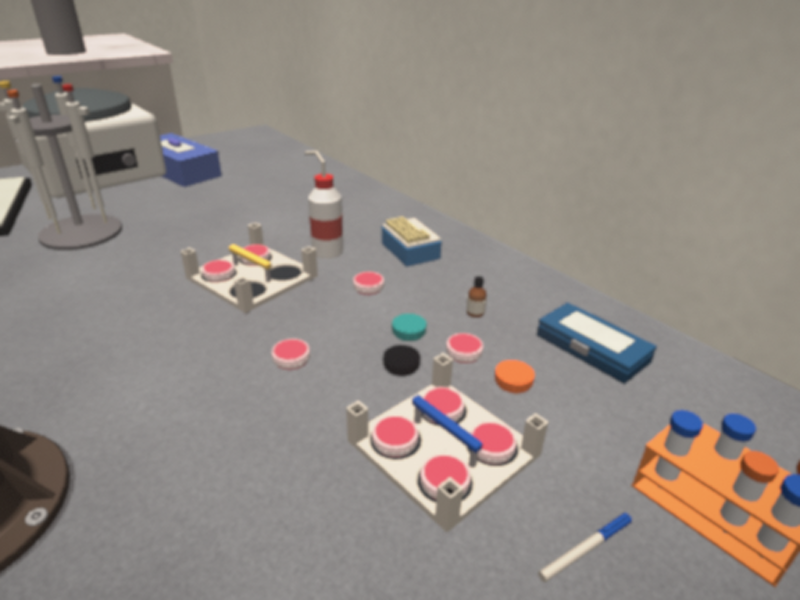

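The top view (800x600 scaling) shows the yellow carrier at about (198,355), with both right-hand pockets empty at (222,323) and (233,372). The blue carrier is full at (517,343). The pink spares are at (287,257), (431,250) and (350,382), and the decoys are turquoise, black and orange. The side view agrees.

```bash
cat > h.py <<'E'
import numpy as np,cv2
from scipy.optimize import least_squares
from scipy.spatial.transform import Rotation as R
from cell import *
np.set_printoptions(precision=4,suppress=True)
def K(p):
    f=192/np.tan(np.radians(p["vertical_fov"]/2)); return f,p["cx"],p["cy"]
def proj(p,X):
    f,cx,cy=K(p);T=p["T"];c=(np.atleast_2d(X)-T[:3,3])@T[:3,:3]
    return np.c_[cx+f*c[:,0]/c[:,2],cy+f*c[:,1]/c[:,2]]
def ray(p,uv):
    f,cx,cy=K(p);d=p["T"][:3,:3]@np.array([(uv[0]-cx)/f,(uv[1]-cy)/f,1]);return p["T"][:3,3],d
def atz(p,uv,z):
    o,d=ray(p,uv);return o+d*(z-o[2])/d[2]
def tri(obs):
    A=0;b=0;L=[]
    for p,uv in obs:
        o,d=ray(p,uv);d=d/np.linalg.norm(d);M=np.eye(3)-np.outer(d,d);A=A+M;b=b+M@o;L.append((M,o))
    x=np.linalg.solve(A,b);return x,max(np.linalg.norm(M@(x-o)) for M,o in L)
def blobs(m,amin=20):
    n,l,st,c=cv2.connectedComponentsWithStats(m.astype(np.uint8));
    return [(c[i],st[i,4],l==i) for i in range(1,n) if st[i,4]>=amin]
E
python3 - <<'E'
from h import *
for n in("top","side"):
    im=get_image(n)
    for q in("spare0","yellow_pocket0","yellow_socket","yellow_bar" if 0 else "blue_bar","yellow","blue","oil_bottle","wash_bottle","pen"):
        print(n,q,[(round(d["p"],2),np.round(d["pixel"],1).tolist(),int(d["mask"].sum()),np.round(np.argwhere(d["mask"]).mean(0)[::-1],1).tolist()) for d in silhouettes(q,n)][:14])
E
```

```text
top spare0 [(0.92, [263.5, 194.8], 380, [264.6, 195.6]), (0.79, [239.4, 174.3], 328, [241.2, 172.8]), (0.77, [187.2, 165.1], 350, [183.8, 164.2]), (0.6, [224.4, 241.3], 383, [223.9, 244.0]), (0.56, [310.4, 157.0], 322, [309.7, 154.8])]
top yellow_pocket0 [(0.64, [136.2, 224.9], 3581, [131.9, 225.1])]
top yellow_socket [(0.85, [129.5, 227.2], 3732, [131.8, 225.3]), (0.25, [112.3, 246.5], 402, [116.0, 245.3])]
top blue_bar [(0.78, [329.3, 218.4], 2780, [328.6, 218.9])]
top yellow [(0.7, [132.9, 225.9], 3691, [131.7, 225.4]), (0.42, [327.0, 219.2], 2575, [329.1, 218.4]), (0.22, [115.6, 246.7], 385, [116.7, 245.8])]
top blue [(0.65, [332.3, 221.2], 2817, [328.9, 219.1]), (0.47, [136.7, 226.7], 3398, [133.0, 225.0])]
top oil_bottle []
top wash_bottle [(0.6, [116.5, 157.3], 797, [115.2, 156.8])]
top pen [(0.54, [343.2, 200.5], 375, [343.4, 201.9]), (0.48, [399.7, 205.4], 216, [397.7, 204.1])]
side spare0 [(0.95, [255.9, 232.4], 432, [256.0, 230.9]), (0.85, [261.0, 205.8], 343, [261.6, 209.5]), (0.83, [295.3, 223.5], 371, [296.5, 222.7]), (0.73, [184.2, 227.2], 426, [185.8, 226.3]), (0.64, [234.6, 184.8], 284, [235.0, 181.4]), (0.56, [326.7, 240.8], 429, [327.9, 240.6])]
side yellow_pocket0 [(0.57, [162.8, 176.0], 2034, [161.7, 175.4])]
side yellow_socket [(0.84, [162.2, 175.2], 1995, [161.6, 175.9]), (0.19, [282.4, 287.9], 4686, [284.2, 288.7])]
side blue_bar [(0.87, [285.6, 287.9], 4880, [284.0, 288.7]), (0.68, [251.0, 281.1], 648, [252.0, 278.9])]
side yellow [(0.74, [281.9, 301.6], 589, [283.4, 302.3]), (0.55, [161.1, 174.3], 2065, [162.1, 175.2])]
side blue [(0.66, [282.5, 287.8], 4637, [283.8, 289.2])]
side oil_bottle [(0.77, [302.1, 190.1], 263, [304.3, 191.6])]
side wash_bottle [(0.81, [207.2, 139.4], 1113, [207.1, 136.4])]
side pen [(0.71, [372.1, 351.6], 602, [373.7, 350.1])]
```

```bash
python3 - <<'E'
from h import *
P={n:camera_params(n) for n in("top","side")}
I={n:cv2.imread(f"pics/{n}0.png") for n in P}
def seg(n,c):
    h=cv2.cvtColor(I[n],cv2.COLOR_BGR2HSV).astype(int);H,S,V=h[...,0],h[...,1],h[...,2]
    m={"pink":((H>165)|(H<4))&(S>90)&(V>110),"yel":(H>22)&(H<35)&(S>150)&(V>90),"blu":(H>100)&(H<125)&(S>150)&(V>80)}[c]
    return blobs(m,25)
for c in("yel","blu","pink"):
    B={n:seg(n,c) for n in P}
    for a in B["top"]:
        best=sorted([(tri([(P["top"],a[0]),(P["side"],b[0])]),b[1],b[0]) for b in B["side"]],key=lambda t:t[0][1])
        for t in best[:2]:
            if t[0][1]<.006: print(c,a[0],a[1],"side",t[2],t[1],"X",t[0][0],"res",round(t[0][1],4))
# angles of bars
for c in("yel","blu"):
    for b in seg("top",c):
        ys,xs=np.nonzero(b[2]); w,v=np.linalg.eigh(np.cov(np.c_[xs,ys].T)); d=v[:,1]
        if 80<b[1]<300:
            q=[atz(P["top"],b[0]+s*20*d,.06) for s in(-1,1)];e=q[1]-q[0];print(c,b[0],np.degrees(np.arctan2(e[1],e[0])),w,atz(P["top"],b[0],.062))
E
```

```text
blu [423.3738 131.8411] 107 side [472.381  272.8874] 231 X [ 0.7432 -0.5187  0.1147] res 0.0004
blu [455.1636 146.    ] 110 side [507.5299 311.9925] 134 X [ 0.7008 -0.5963  0.1175] res 0.0036
blu [409.92 148.33] 100 side [438.6504 270.6018] 226 X [ 0.6994 -0.4797  0.115 ] res 0.0003
blu [398.5161 189.    ] 62 side [393.6053 335.9912] 114 X [ 0.6025 -0.4795  0.0102] res 0.0005
blu [330.9433 218.5177] 141 side [286.4527 271.1893] 243 X [ 0.5227 -0.2743  0.0542] res 0.0018
pink [106.3067 150.9571] 163 side [206.8889 115.3333] 99 X [0.7014 0.3072 0.1626] res 0.0001
pink [106.3067 150.9571] 163 side [206.6818 146.5568] 176 X [0.7234 0.349  0.0333] res 0.0041
pink [276.0167 159.5   ] 240 side [297.288  219.3351] 191 X [ 0.6938 -0.1307  0.0217] res 0.0002
pink [183.3498 164.144 ] 243 side [235.4261 177.9652] 115 X [0.6865 0.1324 0.0222] res 0.0003
pink [343.9653 201.6641] 259 side [315.7752 279.5447] 347 X [ 0.5681 -0.3153  0.0371] res 0.0005
pink [311.61   204.6255] 259 side [283.8506 255.4483] 261 X [ 0.5623 -0.2248  0.0385] res 0.0009
pink [311.61   204.6255] 259 side [284.4078 300.6   ]
[... 333 characters left out ...]
 [315.1939 236.4411] 263 side [252.6017 275.4429] 359 X [ 0.4737 -0.2308  0.0367] res 0.0
pink [115.3923 245.7192] 260 side [138.6514 170.3486] 109 X [0.4621 0.3178 0.0373] res 0.0002
pink [223.9706 244.9202] 238 side [185.3892 223.1576] 203 X [0.4568 0.0216 0.0223] res 0.0002
yel [125.8316 225.7526] 102.31625111276634 [  1.6678 156.0147] [0.5152 0.2832 0.062 ]
blu [423.3738 131.8411] 107.25661628615471 [8.3716 8.8298] [ 0.7554 -0.5408  0.062 ]
blu [455.1636 146.    ] 100.66815204860926 [8.1801 9.536 ] [ 0.7133 -0.6267  0.062 ]
blu [409.92 148.33] 93.79946512961519 [7.4253 8.731 ] [ 0.7096 -0.5001  0.062 ]
blu [330.9433 218.5177] 94.1434821547231 [  0.9832 142.1079] [ 0.521  -0.2717  0.062 ]
```

```bash
cat >> h.py <<'E'
def go(x,y,z,yaw,s=None):
    "tool-frame delta to TCP (x,y,z), tool down, tool y along yaw deg (mod 180 nearest)"
    s=s or observe();Rc=R.from_rotvec(s["ee_rot"]);best=None
    for k in(0,180):
        f=np.radians(yaw+k);c,n=np.cos(f),np.sin(f)
        Rt=R.from_matrix(np.array([[-n,c,0],[c,n,0],[0,0,-1.]]))
        w=(Rc.inv()*Rt).as_rotvec()
        if best is None or np.linalg.norm(w)<np.linalg.norm(best): best=w
    d=Rc.inv().apply(np.array([x,y,z])-s["position"])
    print("go",np.round(d,4).tolist(),np.round(best,3).tolist(),"rows",int(np.ceil(max(np.linalg.norm(d)/.0417,np.linalg.norm(best)/.125))),"t",round(s["clock"],2))
E
python3 -c "
from h import *
go(.50,.25,.25,102.3)"
```

```text
go [-0.4278, -0.2651, -0.0233] [0.0, -0.0, -0.451] rows 13 t 1.1
```

>>> jog_arm(motion=[[[-0.428, -0.265, -0.023, 0, 0, -0.451, -0.65], [-0.428, -0.265, -0.023, 0, 0, -0.451, -0.65], [-0.428, -0.265, -0.023, 0, 0, -0.451, -0.65], [-0.428, -0.265, -0.023, 0, 0, -0.451, -0.65], [-0.428, -0.265, -0.023, 0, 0, -0.451, -0.65], [-0.428, -0.265, -0.023, 0, 0, -0.451, -0.65], [-0.428, -0.265, -0.023, 0, 0, -0.451, -0.65], [-0.428, -0.265, -0.023, 0, 0, -0.451, -0.65], [-0.428, -0.265, -0.023, 0, 0, -0.451, -0.65], [-0.428, -0.265, -0.023, 0, 0, -0.451, -0.65]]])

```text
clock: 1.93
position: [0.4401, 0.3103, 0.2462]
ee_rot: [-0.337, 3.123, 0.001]
force: [0.8, 0.7, 0.2]
width: 0.829
gripper_force: 0.0
```

```bash
python3 -c "
from h import *
print(observe()['position'],observe()['joints']);go(.50,.25,.25,102.3)"
```

```text
[0.4401 0.3103 0.2462] [-0.7754  0.2761  0.0792  1.7622 -0.0242  1.1036  1.0976]
go [-0.0456, -0.0717, -0.0038] [0.0, 0.001, 0.0] rows 3 t 1.93
```

>>> jog_arm(motion=[[[-0.046, -0.072, -0.004, 0, 0, 0, -0.65], [-0.046, -0.072, -0.004, 0, 0, 0, -0.65], [-0.046, -0.072, -0.004, 0, 0, 0, -0.65], [-0.046, -0.072, -0.004, 0, 0, 0, -0.65], [-0.046, -0.072, -0.004, 0, 0, 0, -0.65]]])

```text
clock: 2.35
position: [0.499, 0.2517, 0.2497]
ee_rot: [0.336, -3.123, -0.001]
force: [-0.6, -0.3, 0.2]
width: 0.829
gripper_force: 0.0
```

```bash
python3 - <<'E'
from h import *
print(observe()['position'],observe()['width'])
p=camera_params("wrist");im=get_image("wrist");print(p)
import pickle;pickle.dump((p,im),open("w1.pkl","wb"))
cv2.imwrite("pics/w1.png",cv2.resize(im[...,::-1],(800,600),interpolation=cv2.INTER_CUBIC))
go(.4568,.0216,.06,102.3)
E
```

```text
[0.499  0.2517 0.2497] 0.8287836972154954
{'vertical_fov': 60.3688831625633, 'cx': 258.05640369772914, 'cy': 193.27301236174569, 'T': array([[-0.2122,  0.9453,  0.2478,  0.4319],
       [ 0.9772,  0.2051,  0.0542,  0.2374],
       [ 0.0005,  0.2536, -0.9673,  0.4077],
       [ 0.    ,  0.    ,  0.    ,  1.    ]])}
go [0.0901, -0.2167, 0.1895] [0.001, -0.001, 0.002] rows 8 t 2.4
```

View pics/w1.png

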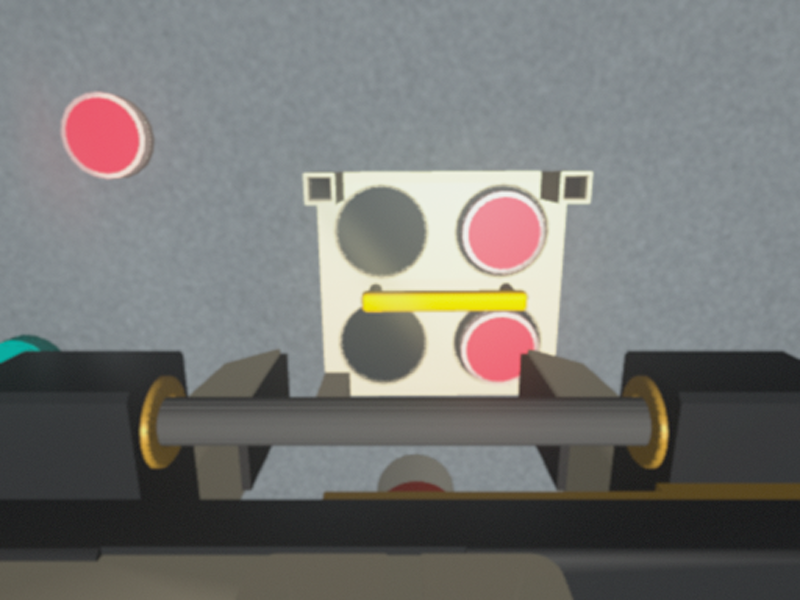

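```bash
cat >> h.py <<'E'
def carr(x,y,yaw,pts):
    a=np.radians(yaw);Rm=np.array([[np.cos(a),-np.sin(a),0],[np.sin(a),np.cos(a),0],[0,0,1]])
    return np.atleast_2d(pts)@Rm.T+[x,y,0]
def darkblob(im,uv,r,thr=None):
    g=cv2.cvtColor(im,cv2.COLOR_RGB2GRAY);u,v=int(round(uv[0])),int(round(uv[1]))
    w=g[v-r:v+r+1,u-r:u+r+1].astype(float);t=thr or (w.min()+w.max())/2
    wt=np.clip(t-w,0,None);lab=cv2.connectedComponents((wt>0).astype(np.uint8))[1]
    k=lab[r,r] or np.bincount(lab[lab>0]).argmax();wt=wt*(lab==k)
    yy,xx=np.mgrid[-r:r+1,-r:r+1];return np.array([u+(wt*xx).sum()/wt.sum(),v+(wt*yy).sum()/wt.sum()]),int((lab==k).sum())
E
python3 - <<'E'
from h import *
import pickle
p,im=pickle.load(open("w1.pkl","rb"));k=.64
G=[(.515,.283,12.3)][0]
S=carr(*G,[[sx*.078,sy*.082,.07] for sx in(-1,1) for sy in(-1,1)])
print(proj(p,S))
h=cv2.cvtColor(im,cv2.COLOR_RGB2HSV).astype(int)
m=(h[...,0]>22)&(h[...,0]<35)&(h[...,1]>150)&(h[...,2]>90)
b=max(blobs(m),key=lambda t:t[1]);print("bar",b[0],b[1],atz(p,b[0],.061))
ss=[]
for c in((319,188),(575,187)):
    u,n=darkblob(im,np.array(c)*k,8);ss.append(atz(p,u,.07));print(u,n,ss[-1])
e=ss[1]-ss[0];print("len",np.linalg.norm(e),"yaw",np.degrees(np.arctan2(e[1],e[0]))-90)
u,n=darkblob(im,np.array((381,230))*k,34);print("pocket",u,n,atz(p,u,.016),carr(*G,[-.044,-.045,.016]))
m=((h[...,0]>165)|(h[...,0]<4))&(h[...,1]>90)&(h[...,2]>110)
for q in blobs(m,100): print("pink",q[0],q[1],atz(p,q[0],.02),atz(p,q[0],.036))
E
```

```text
[[202.6859 120.1509]
 [366.7742 119.9983]
 [208.7396 262.8034]
 [355.2569 262.6532]]
bar [284.0626 192.6525] 1246 [0.514  0.2843 0.061 ]
[204.3871 119.9257] 190 [0.4557 0.1879 0.07  ]
[367.6658 119.415 ] 192 [0.4206 0.3472 0.07  ]
len 0.16313502558880405 yaw 12.423019179408982
pocket [244.3044 146.6095] 2566 [0.4799 0.2314 0.016 ] [[0.4816 0.2297 0.016 ]]
pink [64.9015 86.2461] 1776 [0.456  0.0217 0.02  ] [0.455  0.0307 0.036 ]
pink [322.4479 148.7744] 1556 [0.4624 0.3215 0.02  ] [0.4612 0.3181 0.036 ]
pink [318.9977 222.9455] 1303 [0.5524 0.3413 0.02  ] [0.5474 0.337  0.036 ]
```

The wrist view shows the yellow carrier square to the tool, both left pockets empty, the sockets at (319,188) and (575,187), and spare C at (105,135). It agrees with the top and side fixes to about 2 mm. I'll pick C.

>>> jog_arm(motion=[[[0.09, -0.217, 0.19, 0, 0, 0, -0.65], [0.09, -0.217, 0.19, 0, 0, 0, -0.65], [0.09, -0.217, 0.19, 0, 0, 0, -0.65], [0.09, -0.217, 0.19, 0, 0, 0, -0.65], [0.09, -0.217, 0.19, 0, 0, 0, -0.65], [0.09, -0.217, 0.19, 0, 0, 0, -0.65], [0.09, -0.217, 0.19, 0, 0, 0, -0.65], [0.09, -0.217, 0.19, 0, 0, 0, -0.65], [0.09, -0.217, 0.19, 0, 0, 0, -0.65], [0.09, -0.217, 0.19, 0, 0, 0, -0.65]]])

```text
clock: 3.23
position: [0.4575, 0.0215, 0.0598]
ee_rot: [0.339, -3.123, -0.001]
force: [0.5, -0.2, 0.6]
width: 0.826
gripper_force: 0.0
```

```bash
python3 -c "
from h import *
print(observe()['position'],observe()['width']);go(.4562,.0217,.009,102.4)"
```

```text
[0.4575 0.0215 0.0598] 0.8264788454350187
go [0.0012, 0.0004, 0.0508] [0.001, -0.0, -0.0] rows 2 t 3.23
```

>>> jog_arm(force=12, motion=[[[0.001, 0, 0.03, 0, 0, 0, -0.65], [0.001, 0, 0.051, 0, 0, 0, -0.65], [0.001, 0, 0.051, 0, 0, 0, -0.65], [0.001, 0, 0.051, 0, 0, 0, 0], [0.001, 0, 0.051, 0, 0, 0, 0], [0.001, 0, 0.051, 0, 0, 0, 0], [0.001, 0, 0.051, 0, 0, 0, 0], [0.001, 0, 0.051, 0, 0, 0, 0], [0.001, 0, 0.051, 0, 0, 0, 0], [0.001, 0, 0.051, 0, 0, 0, 0]]])

```text
clock: 4.07
position: [0.4579, 0.0209, 0.0101]
ee_rot: [-0.338, 3.121, 0.001]
force: [-0.7, 3.2, 9.2]
width: 0.645
gripper_force: 12.0
```

```bash
python3 -c "
from h import *
s=observe();print(s['position'],s['width']*92,s['gripper_force']);go(s['position'][0],s['position'][1],.15,102.4);go(.4810,.2309,.15,102.4);go(.4810,.2309,.025,102.4)"
```

```text
[0.4579 0.0209 0.0101] 59.37660035942386 12.001603245735168
go [-0.0004, 0.0001, -0.1399] [0.001, 0.003, -0.001] rows 4 t 4.07
go [-0.0679, 0.2003, -0.1396] [0.001, 0.003, -0.001] rows 7 t 4.07
go [-0.0676, 0.2002, -0.0146] [0.001, 0.003, -0.001] rows 6 t 4.07
```

>>> jog_arm(motion=[[[0, 0, -0.02, 0, 0, 0, 0], [0, 0, -0.06, 0, 0, 0, 0], [0, 0, -0.1, 0, 0, 0, 0], [-0.02, 0.06, -0.12, 0, 0, 0, 0], [-0.034, 0.1, -0.12, 0, 0, 0, 0], [-0.051, 0.15, -0.12, 0, 0, 0, 0], [-0.0665, 0.2, -0.12, 0, 0, 0, 0], [-0.0665, 0.2, -0.11, 0, 0, 0, 0], [-0.0665, 0.2, -0.09, 0, 0, 0, 0], [-0.0665, 0.2, -0.09, 0, 0, 0, 0]]])

```text
clock: 4.9
position: [0.4772, 0.2332, 0.0969]
ee_rot: [0.346, -3.12, -0.001]
force: [0.0, -1.3, -0.4]
width: 0.648
gripper_force: 12.0
```

```bash
python3 - <<'E'
from h import *
s=observe();print(s['position'],s['width']*92,s['gripper_force'],s['force'])
p=camera_params("wrist");im=get_image("wrist")
cv2.imwrite("pics/w2.png",im[...,::-1])
h=cv2.cvtColor(im,cv2.COLOR_RGB2HSV).astype(int)
m=(h[...,0]>22)&(h[...,0]<35)&(h[...,1]>150)&(h[...,2]>90)
b=max(blobs(m),key=lambda t:t[1]);print("bar",b[0],b[1],atz(p,b[0],.061))
m=((h[...,0]>165)|(h[...,0]<4))&(h[...,1]>90)&(h[...,2]>110)
for q in blobs(m,100): print("pink",q[0],q[1],atz(p,q[0],.036),atz(p,q[0],s['position'][2]+.012))
go(.4810,.2309,.0275,102.4,s)
E
```

```text
[0.4772 0.2332 0.0969] 59.61979630077574 12.000073045492172 [ 0.0303 -1.2904 -0.3678]
bar [311.4014 291.8798] 416 [0.5175 0.2787 0.061 ]
pink [380.1769 206.7166] 3296 [0.457  0.3159 0.036 ] [0.4415 0.2835 0.1089]
pink [257.9476 230.9143] 4749 [0.4929 0.2371 0.036 ] [0.4654 0.2309 0.1089]
pink [257.787 289.829] 737 [0.5384 0.2471 0.036 ] [0.4958 0.2376 0.1089]
go [-0.0033, -0.0031, 0.0694] [0.001, -0.002, 0.005] rows 2 t 4.9
```

View pics/w2.png

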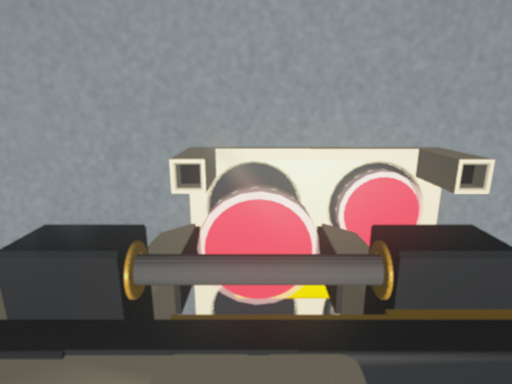

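The dish hangs level in the fingers with its centre at about (259,245), and the empty pocket is just behind it. I'll check how well it is centred before lowering.

```bash
python3 - <<'E'
from h import *
s=observe();p=camera_params("wrist");print(s['position'],proj(p,s['position']+[0,0,.011]),atz(p,(259,246),s['position'][2]+.011))
go(.4810,.2309,.0275,102.4,s)
E
```

```text
[0.4776 0.2306 0.0979] [[257.2049 253.4117]] [0.4736 0.2306 0.1089]
go [-0.0035, -0.0004, 0.0704] [-0.001, -0.002, 0.002] rows 2 t 4.95
```

>>> jog_arm(motion=[[[-0.0055, 0, 0.0, 0, 0, 0, 0], [-0.0055, 0, 0.03, 0, 0, 0, 0], [-0.0055, 0, 0.055, 0, 0, 0, 0], [-0.0055, 0, 0.062, 0, 0, 0, 0], [-0.0055, 0, 0.067, 0, 0, 0, 0], [-0.0055, 0, 0.07, 0, 0, 0, 0], [-0.0055, 0, 0.07, 0, 0, 0, 0]]])

```text
clock: 5.53
position: [0.485, 0.2305, 0.0295]
ee_rot: [-0.336, 3.123, 0.0]
force: [-0.1, -0.2, -0.6]
width: 0.644
gripper_force: 12.0
```

```bash
python3 - <<'E'
from h import *
s=observe();print(s['position'],s['force']);go(.4830,.2313,.026,102.4,s)
E
```

```text
[0.485  0.2305 0.0295] [-0.1222 -0.1609 -0.5872]
go [0.0018, 0.0012, 0.0035] [0.0, 0.001, -0.002] rows 1 t 5.53
```

>>> jog_arm(motion=[[[0.0015, 0.001, 0.002, 0, 0, 0, 0], [0.0015, 0.001, 0.0035, 0, 0, 0, 0], [0.0015, 0.001, 0.0035, 0, 0, 0, 0], [0.0015, 0.001, 0.0035, 0, 0, 0, 0]]])

```text
clock: 5.87
position: [0.4832, 0.2319, 0.0259]
ee_rot: [-0.337, 3.122, 0.001]
force: [0.0, -0.3, 1.9]
width: 0.651
gripper_force: 12.0
```

>>> jog_arm(motion=[[[0, 0, 0, 0, 0, 0, -0.42], [0, 0, 0, 0, 0, 0, -0.42], [0, 0, 0, 0, 0, 0, -0.42], [0, 0, -0.02, 0, 0, 0, -0.42], [0, 0, -0.05, 0, 0, 0, -0.42], [0, 0, -0.09, 0, 0, 0, -0.42], [0, 0, -0.13, 0, 0, 0, -0.42], [0, 0, -0.17, 0, 0, 0, -0.42], [0, 0, -0.17, 0, 0, 0, -0.65], [0, 0, -0.17, 0, 0, 0, -0.65]]])

```text
clock: 6.7
position: [0.4838, 0.2321, 0.1977]
ee_rot: [-0.337, 3.119, 0.004]
force: [0.2, -0.4, -0.2]
width: 0.801
gripper_force: 0.0
```

```bash
python3 - <<'E'
from h import *
s=observe();print(s['position'],s['width']*92)
p=camera_params("wrist");im=get_image("wrist")
h=cv2.cvtColor(im,cv2.COLOR_RGB2HSV).astype(int)
m=((h[...,0]>165)|(h[...,0]<4))&(h[...,1]>90)&(h[...,2]>110)
for q in blobs(m,100): print("pink",q[0],q[1],atz(p,q[0],.036))
print("pocket0 want",carr(.5143,.2843,12.4,[-.044,-.045,.036]))
go(.6865,.1324,.07,102.4,s)
E
```

```text
[0.4838 0.2321 0.1977] 73.68732714587756
pink [347.3601 173.739 ] 2069 [0.4612 0.3181 0.036 ]
pink [257.7257 175.4607] 2023 [0.4816 0.232  0.036 ]
pink [325.4621 247.7727] 132 [0.5422 0.3179 0.036 ]
pocket0 want [[0.481  0.2309 0.036 ]]
go [-0.1761, -0.1409, 0.1283] [0.002, 0.005, -0.001] rows 7 t 6.7
```

>>> jog_arm(motion=[[[-0.04, -0.025, 0, 0, 0, 0, -0.65], [-0.08, -0.055, 0, 0, 0, 0, -0.65], [-0.11, -0.08, 0.02, 0, 0, 0, -0.65], [-0.135, -0.1, 0.03, 0, 0, 0, -0.65], [-0.155, -0.12, 0.04, 0, 0, 0, -0.65], [-0.165, -0.135, 0.05, 0, 0, 0, -0.65], [-0.176, -0.141, 0.05, 0, 0, 0, -0.65], [-0.176, -0.141, 0.05, 0, 0, 0, -0.65], [-0.176, -0.141, 0.05, 0, 0, 0, -0.65]]])

```text
clock: 7.5
position: [0.6837, 0.1308, 0.143]
ee_rot: [0.336, -3.12, 0.001]
force: [-0.1, 0.6, 0.0]
width: 0.824
gripper_force: 0.0
```

```bash
python3 - <<'E'
from h import *
s=observe();print(s['position'],s['width']*92)
p=camera_params("wrist");im=get_image("wrist")
h=cv2.cvtColor(im,cv2.COLOR_RGB2HSV).astype(int)
for nm,m in(("pink",((h[...,0]>165)|(h[...,0]<4))&(h[...,1]>90)&(h[...,2]>110)),("turq",(h[...,0]>80)&(h[...,0]<95)&(h[...,1]>120))):
  for q in blobs(m,100): ys,xs=np.nonzero(q[2]);print(nm,q[0],q[1],atz(p,q[0],.02),xs.min(),xs.max(),ys.min(),ys.max())
print("exp",proj(p,[.6865,.1324,.02]))
go(.6865,.1324,.01,102.4,s)
E
```

```text
[0.6837 0.1308 0.143 ] 75.78551775432447
pink [258.918  190.4927] 2586 [0.6856 0.1324 0.02  ] 230 288 163 219
turq [ 77.3202 115.4277] 4410 [ 0.6548 -0.0284  0.02  ] 39 116 80 152
exp [[258.6703 191.4919]]
go [-0.0035, 0.0009, 0.133] [-0.0, -0.003, -0.002] rows 4 t 7.5
```

>>> jog_arm(force=12, motion=[[[-0.003, 0.001, 0.04, 0, 0, 0, -0.65], [-0.003, 0.001, 0.08, 0, 0, 0, -0.65], [-0.003, 0.001, 0.115, 0, 0, 0, -0.65], [-0.003, 0.001, 0.132, 0, 0, 0, -0.65], [-0.003, 0.001, 0.132, 0, 0, 0, -0.65], [-0.003, 0.001, 0.132, 0, 0, 0, 0], [-0.003, 0.001, 0.132, 0, 0, 0, 0], [-0.003, 0.001, 0.132, 0, 0, 0, 0], [-0.003, 0.001, 0.132, 0, 0, 0, 0], [-0.003, 0.001, 0.132, 0, 0, 0, 0]]])

```text
clock: 8.38
position: [0.6887, 0.1336, 0.0156]
ee_rot: [-0.337, 3.12, 0.001]
force: [-1.2, 0.8, 7.8]
width: 0.641
gripper_force: 12.0
```

```bash
python3 -c "
from h import *
s=observe();print(s['position'],s['width']*92,s['gripper_force'],s['force']);go(.5670,.2497,.11,102.4)"
```

```text
[0.6887 0.1336 0.0156] 59.0161377729634 12.001426219940186 [-1.2104  0.7868  7.8063]
go [0.0938, 0.1395, -0.0947] [0.001, 0.004, -0.001] rows 5 t 8.38
```

>>> jog_arm(motion=[[[0, 0, -0.02, 0, 0, 0, 0], [0, 0, -0.06, 0, 0, 0, 0], [0, 0, -0.1, 0, 0, 0, 0], [0.02, 0.03, -0.12, 0, 0, 0, 0], [0.042, 0.062, -0.12, 0, 0, 0, 0], [0.064, 0.095, -0.12, 0, 0, 0, 0], [0.085, 0.125, -0.11, 0, 0, 0, 0], [0.094, 0.14, -0.1, 0, 0, 0, 0], [0.094, 0.14, -0.085, 0, 0, 0, 0], [0.094, 0.14, -0.085, 0, 0, 0, 0]]])

```text
clock: 9.22
position: [0.5633, 0.2508, 0.097]
ee_rot: [0.342, -3.121, 0.0]
force: [-0.1, 0.2, -1.0]
width: 0.647
gripper_force: 12.0
```

```bash
python3 - <<'E'
from h import *
s=observe();print(s['position'],s['width']*92,s['force'])
p=camera_params("wrist");im=get_image("wrist");s=observe()
cv2.imwrite("pics/w3.png",im[...,::-1])
print(s['position'],proj(p,s['position']+[0,0,.007]))
h=cv2.cvtColor(im,cv2.COLOR_RGB2HSV).astype(int)
for q in blobs(((h[...,0]>165)|(h[...,0]<4))&(h[...,1]>90)&(h[...,2]>110),300): ys,xs=np.nonzero(q[2]);print(q[0],q[1],xs.min(),xs.max(),ys.min(),ys.max())
go(.5670,.2497,.03,102.4,s)
E
```

```text
[0.5633 0.2508 0.097 ] 59.510634808442994 [-0.0565  0.175  -1.0279]
[0.5649 0.2495 0.0981] [[253.9767 253.1021]]
[396.8869  78.7343] 5571 356 438 36 122
[256.0393  81.1576] 5393 216 296 39 123
[383.5155 206.6273] 3185 348 422 178 245
[257.9865 227.4405] 5349 206 309 193 254
go [-0.0022, -0.0002, 0.0681] [-0.001, -0.001, -0.0] rows 2 t 9.27
```

View pics/w3.png

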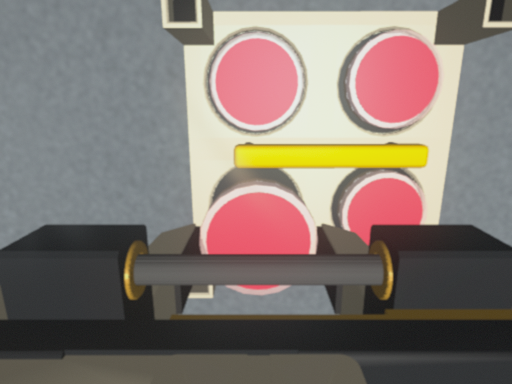

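The second dish is held at about (259,239), roughly 4.5 mm toward the robot from the finger axis. I'll allow for that when placing it.

>>> jog_arm(motion=[[[-0.0065, 0, 0.01, 0, 0, 0, 0], [-0.0065, 0, 0.035, 0, 0, 0, 0], [-0.0065, 0, 0.055, 0, 0, 0, 0], [-0.0065, 0, 0.06, 0, 0, 0, 0], [-0.0065, 0, 0.063, 0, 0, 0, 0], [-0.0065, 0, 0.063, 0, 0, 0, 0], [-0.0065, 0, 0.063, 0, 0, 0, 0]]])

```text
clock: 9.85
position: [0.5732, 0.2509, 0.0363]
ee_rot: [-0.336, 3.122, 0.001]
force: [-0.1, -0.2, -0.1]
width: 0.644
gripper_force: 12.0
```

```bash
python3 - <<'E'
from h import *
s=observe();print(s['position'],s['force']);go(.5714,.2507,.03,102.4,s)
E
```

```text
[0.5732 0.2509 0.0363] [-0.1412 -0.2035 -0.0775]
go [0.0018, 0.0002, 0.0063] [0.0, 0.002, -0.002] rows 1 t 9.85
```

>>> jog_arm(motion=[[[0.0015, 0, 0.002, 0, 0, 0, 0], [0.0015, 0, 0.004, 0, 0, 0, 0], [0.0015, 0, 0.005, 0, 0, 0, 0], [0.0015, 0, 0.005, 0, 0, 0, 0]]])

```text
clock: 10.18
position: [0.5709, 0.2509, 0.0312]
ee_rot: [-0.337, 3.122, 0.001]
force: [-1.6, -0.5, 6.7]
width: 0.645
gripper_force: 12.0
```

>>> jog_arm(motion=[[[0, 0, -0.0005, 0, 0, 0, 0], [0, 0, -0.0005, 0, 0, 0, -0.42], [0, 0, -0.0005, 0, 0, 0, -0.42], [0, 0, -0.0005, 0, 0, 0, -0.42], [0, 0, -0.02, 0, 0, 0, -0.42], [0, 0, -0.05, 0, 0, 0, -0.42], [0, 0, -0.09, 0, 0, 0, -0.42], [0, 0, -0.13, 0, 0, 0, -0.42], [0, 0, -0.17, 0, 0, 0, -0.42], [0, 0, -0.17, 0, 0, 0, -0.42]]])

```text
clock: 11.02
position: [0.5744, 0.2522, 0.2087]
ee_rot: [-0.335, 3.112, 0.007]
force: [1.7, 0.3, 1.6]
width: 0.709
gripper_force: 0.0
```

```bash
python3 - <<'E'
from h import *
s=observe();print(s['position'],s['width']*92)
p=camera_params("wrist");im=get_image("wrist")
import pickle;pickle.dump((p,im),open("w4.pkl","wb"))
h=cv2.cvtColor(im,cv2.COLOR_RGB2HSV).astype(int)
for q in blobs(((h[...,0]>165)|(h[...,0]<4))&(h[...,1]>90)&(h[...,2]>110),300): print("pink",q[0],q[1],atz(p,q[0],.036))
print(carr(.5143,.2843,12.4,[[sx*.044,sy*.045,.036] for sx in(-1,1) for sy in(-1,1)]))
S=carr(.5143,.2843,12.4,[[-.078,sy*.082,.07] for sy in(-1,1)])
for u in proj(p,S):
  try: v,n=darkblob(im,u,9);print(u,v,n,atz(p,v,.07))
  except Exception as e: print(u,e)
h2=(h[...,0]>22)&(h[...,0]<35)&(h[...,1]>150)&(h[...,2]>90);b=max(blobs(h2),key=lambda t:t[1]);print("bar",b[0],b[1],atz(p,b[0],.061))
go(.47,-.27,.22,4.1,s)
cv2.imwrite("pics/w4.png",im[...,::-1])
E
```

```text
[0.5744 0.2522 0.2087] 65.26351041664493
pink [350.8647  73.3346] 2394 [0.4608 0.3181 0.036 ]
pink [256.8333  75.2758] 2346 [0.4814 0.2318 0.036 ]
pink [256.934  167.2478] 1925 [0.5674 0.2505 0.036 ]
pink [345.5346 166.3635] 1964 [0.5475 0.3382 0.036 ]
[[0.481  0.2309 0.036 ]
 [0.4617 0.3188 0.036 ]
 [0.5669 0.2498 0.036 ]
 [0.5476 0.3377 0.036 ]]
[210.3838  27.2518] [210.8195  28.1295] 300 [0.4563 0.1879 0.07  ]
[411.0559  26.8908] [410.0189  27.5561] 298 [0.4212 0.347  0.07  ]
bar [306.005  123.9369] 1792 [0.5144 0.2845 0.061 ]
go [0.2131, -0.4879, -0.0155] [-0.006, 0.012, -1.428] rows 13 t 11.02
```

```bash
sed -i 's/def go(x,y,z,yaw,s=None):/def go(x,y,z,yaw,s=None,ks=(0,)):/; s/for k in(0,180):/for k in ks:/' h.py; python3 -c "
from h import *
go(.521,-.31,.28,4.1);print(observe()['joints'])"
```

```text
go [0.1701, -0.5375, -0.0777] [0.009, 0.004, 1.714] rows 14 t 11.07
[-0.6191  0.4485  0.1743  1.6174 -0.086   1.0745  1.3644]
```

>>> jog_arm(motion=[[[0.17, -0.537, -0.075, 0, 0, 1.714, -0.42], [0.17, -0.537, -0.075, 0, 0, 1.714, -0.42], [0.17, -0.537, -0.075, 0, 0, 1.714, -0.42], [0.17, -0.537, -0.075, 0, 0, 1.714, -0.42], [0.17, -0.537, -0.075, 0, 0, 1.714, -0.42], [0.17, -0.537, -0.075, 0, 0, 1.714, -0.42], [0.17, -0.537, -0.075, 0, 0, 1.714, -0.42], [0.17, -0.537, -0.075, 0, 0, 1.714, -0.42], [0.17, -0.537, -0.075, 0, 0, 1.714, -0.42], [0.17, -0.537, -0.075, 0, 0, 1.714, -0.42]]])

```text
clock: 11.9
position: [0.5317, -0.1623, 0.2545]
ee_rot: [-1.561, -2.725, 0.001]
force: [0.3, -0.4, -0.0]
width: 0.711
gripper_force: 0.0
```

```bash
python3 -c "
from h import *
go(.521,-.31,.28,4.1);print(observe()['position'])"
```

```text
go [-0.122, -0.0839, -0.0255] [-0.001, -0.001, 0.458] rows 4 t 11.9
[ 0.5317 -0.1623  0.2545]
```

>>> jog_arm(motion=[[[-0.122, -0.084, -0.025, 0, 0, 0.458, -0.42], [-0.122, -0.084, -0.025, 0, 0, 0.458, -0.42], [-0.122, -0.084, -0.025, 0, 0, 0.458, -0.42], [-0.122, -0.084, -0.025, 0, 0, 0.458, -0.42], [-0.122, -0.084, -0.025, 0, 0, 0.458, -0.42], [-0.122, -0.084, -0.025, 0, 0, 0.458, -0.42], [-0.122, -0.084, -0.025, 0, 0, 0.458, -0.42]]])

```text
clock: 12.48
position: [0.5228, -0.3075, 0.279]
ee_rot: [-2.13, -2.306, 0.0]
force: [0.7, -0.2, 0.8]
width: 0.707
gripper_force: 0.0
```

```bash
python3 - <<'E'
from h import *
s=observe();print(s['position'],s['ee_rot'],s['joints'])
p=camera_params("wrist");im=get_image("wrist")
import pickle;pickle.dump((p,im),open("w5.pkl","wb"))
h=cv2.cvtColor(im,cv2.COLOR_RGB2HSV).astype(int)
for q in blobs(((h[...,0]>165)|(h[...,0]<4))&(h[...,1]>90)&(h[...,2]>110),300): print("pink",q[0],q[1],atz(p,q[0],.036))
m=(h[...,0]>100)&(h[...,0]<125)&(h[...,1]>150)&(h[...,2]>80)
for b in blobs(m,200): print("bar",b[0],b[1],atz(p,b[0],.061))
for u in proj(p,carr(.521,-.272,4.1,[[sx*.078,sy*.082,.07] for sx in(-1,1) for sy in(-1,1)])):
  try: v,n=darkblob(im,u,8);print(u,v,n,atz(p,v,.07))
  except Exception as e: print(u,"x")
cv2.imwrite("pics/w5.png",im[...,::-1])
E
```

```text
[ 0.5228 -0.3075  0.279 ] [-2.1303 -2.3062  0.0004] [-0.0427  0.4204  0.7163  1.5825 -0.2864  1.2486  0.8016]
pink [419.1378  21.9008] 1713 [ 0.6866 -0.1348  0.036 ]
pink [221.4168  95.7714] 1461 [ 0.4727 -0.2302  0.036 ]
pink [297.2291  96.5585] 1497 [ 0.5609 -0.2242  0.036 ]
pink [294.1474 173.1673] 1309 [ 0.567  -0.3149  0.036 ]
pink [223.4243 172.7375] 1261 [ 0.4798 -0.3212  0.036 ]
[192.328  208.4679] [192.1624 208.3305] 119 [ 0.4489 -0.3592  0.07  ]
[185.4754  57.4556] [185.4009  58.4117] 187 [ 0.4373 -0.1967  0.07  ]
[326.3811 209.4358] [325.4326 209.4425] 127 [ 0.6036 -0.3483  0.07  ]
[335.757  58.542] [335.0179  59.892 ] 183 [ 0.5924 -0.186   0.07  ]
```

View pics/w5.png

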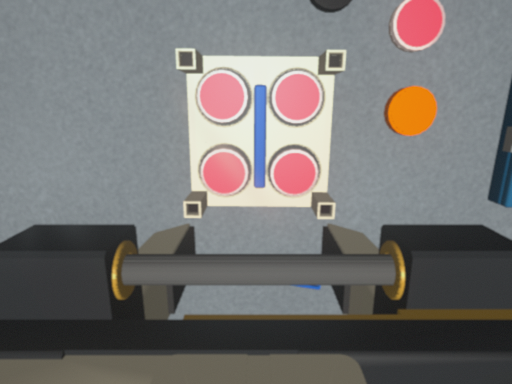

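The wrist view shows all four blue sockets: (192,208), (185,58), (325,209) and (335,60). That puts blue at (0.5206, -0.2726) with yaw 4.0°. The bar runs at column 260.

```bash
python3 -c "
from h import *
go(.5206,-.2726,.10,4.0)"
```

```text
go [0.034, 0.0005, 0.1792] [-0.001, -0.002, 0.011] rows 5 t 12.53
```

>>> jog_arm(motion=[[[0.034, 0.0005, 0.179, 0, 0, 0.01, -0.42], [0.034, 0.0005, 0.179, 0, 0, 0.01, -0.42], [0.034, 0.0005, 0.179, 0, 0, 0.01, -0.42], [0.034, 0.0005, 0.179, 0, 0, 0.01, -0.42], [0.034, 0.0005, 0.179, 0, 0, 0.01, -0.42], [0.034, 0.0005, 0.179, 0, 0, 0.01, -0.42], [0.034, 0.0005, 0.179, 0, 0, 0.01, -0.42]]])

```text
clock: 13.12
position: [0.5208, -0.2731, 0.1008]
ee_rot: [-2.141, -2.297, 0.001]
force: [0.5, -0.6, 1.2]
width: 0.709
gripper_force: 0.0
```

```bash
python3 - <<'E'
from h import *
s=observe();print(s['position'],s['force'])
p=camera_params("wrist");im=get_image("wrist");s2=observe();print(s2['position'],s2['ee_rot'])
h=cv2.cvtColor(im,cv2.COLOR_RGB2HSV).astype(int)
for b in blobs((h[...,0]>100)&(h[...,0]<125)&(h[...,1]>150)&(h[...,2]>80),200):
    ys,xs=np.nonzero(b[2]);f=np.polyfit(ys,xs,1)
    q=[atz(p,(np.polyval(f,y),y),.061) for y in(ys.min(),ys.max())];e=q[0]-q[1];print(b[1],q,np.degrees(np.arctan2(e[1],e[0]))-90)
go(.5206,-.2726,.045,4.0)
E
```

```text
[ 0.5208 -0.2731  0.1008] [ 0.5127 -0.6089  1.156 ]
[ 0.5215 -0.2743  0.1022] [2.1425 2.2964 0.0005]
524 [array([ 0.5191, -0.2728,  0.061 ]), array([ 0.5228, -0.2966,  0.061 ])] 8.813002057567502
go [0.0018, -0.0008, 0.0572] [0.001, 0.0, -0.001] rows 2 t 13.17
```

>>> jog_arm(force=40, motion=[[[0.001, -0.0005, 0.03, 0, 0, 0, -0.42], [0.001, -0.0005, 0.05, 0, 0, 0, -0.42], [0.001, -0.0005, 0.056, 0, 0, 0, -0.42], [0.001, -0.0005, 0.056, 0, 0, 0, -0.42], [0.001, -0.0005, 0.056, 0, 0, 0, 0.2], [0.001, -0.0005, 0.056, 0, 0, 0, 0.4], [0.001, -0.0005, 0.056, 0, 0, 0, 0.5], [0.001, -0.0005, 0.056, 0, 0, 0, 0.6], [0.001, -0.0005, 0.056, 0, 0, 0, 0.8], [0.001, -0.0005, 0.056, 0, 0, 0, 0.8]]])

```text
clock: 14.0
position: [0.5204, -0.2736, 0.0456]
ee_rot: [2.144, 2.295, 0.0]
force: [0.3, 0.5, 0.2]
width: 0.324
gripper_force: 0.0
```

>>> jog_arm(motion=[[[0, 0, 0, 0, 0, 0, 1], [0, 0, 0, 0, 0, 0, 1], [0, 0, 0, 0, 0, 0, 1], [0, 0, 0, 0, 0, 0, 1]]])

```text
clock: 14.33
position: [0.5203, -0.2735, 0.0453]
ee_rot: [2.145, 2.296, 0.0]
force: [1.0, 0.2, 0.8]
width: 0.151
gripper_force: 40.0
```

```bash
python3 -c "
from h import *
s=observe();print(s['position'],s['ee_rot'],s['force'],s['width']*92,s['gripper_force']);go(.5206,-.2726,.16,4.0)"
```

```text
[ 0.5203 -0.2735  0.0453] [2.1445 2.2956 0.0002] [0.9801 0.1785 0.7637] 13.927231903336097 39.999529123306274
go [0.0009, 0.0004, -0.1147] [0.0, 0.0, -0.002] rows 3 t 14.33
```

>>> jog_arm(motion=[[[0, 0, -0.003, 0, 0, 0, 1], [0, 0, -0.01, 0, 0, 0, 1], [0, 0, -0.022, 0, 0, 0, 1], [0, 0, -0.038, 0, 0, 0, 1], [0, 0, -0.056, 0, 0, 0, 1], [0, 0, -0.076, 0, 0, 0, 1], [0, 0, -0.094, 0, 0, 0, 1], [0, 0, -0.108, 0, 0, 0, 1], [0, 0, -0.115, 0, 0, 0, 1], [0, 0, -0.117, 0, 0, 0, 1]]])

```text
clock: 15.17
position: [0.5206, -0.2739, 0.164]
ee_rot: [2.143, 2.294, 0.002]
force: [1.3, 0.0, -5.4]
width: 0.148
gripper_force: 40.0
```

```bash
python3 - <<'E'
from h import *
s=observe();print(s['position'],s['ee_rot'],s['force'],s['ft_torque'],s['width']*92,s['gripper_force'])
p=camera_params("wrist");im=get_image("wrist");s=observe()
cv2.imwrite("pics/w6.png",im[...,::-1])
go(.5147,.2844,.17,12.43,s)
E
```

```text
[ 0.5206 -0.2739  0.164 ] [2.1435 2.294  0.0016] [ 1.3268  0.033  -5.3656] [-0.15    0.01   -0.0135] 13.639165334620465 39.99795198440552
go [0.5571, 0.0323, -0.0068] [0.001, 0.0, -0.149] rows 14 t 15.22
```

View pics/w6.png

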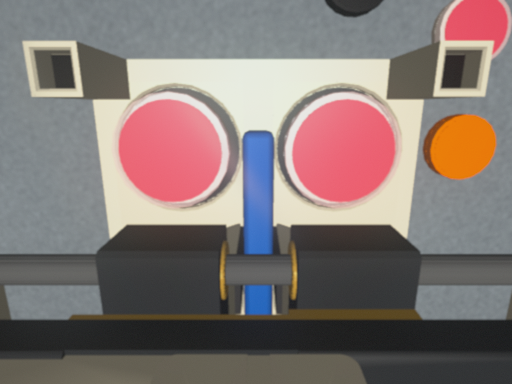

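The carrier hangs level, with both dishes visible in place, its sockets at (53,69) and (463,69), and the bar centred at column 259. I'll go toward yellow, staying high, and look at both carriers in one view.

>>> jog_arm(motion=[[[0.01, 0.001, -0.01, 0, 0, -0.01, 1], [0.03, 0.002, -0.025, 0, 0, -0.025, 1], [0.06, 0.004, -0.045, 0, 0, -0.04, 1], [0.095, 0.006, -0.065, 0, 0, -0.06, 1], [0.13, 0.008, -0.08, 0, 0, -0.08, 1], [0.165, 0.01, -0.095, 0, 0, -0.1, 1], [0.2, 0.012, -0.105, 0, 0, -0.12, 1], [0.235, 0.014, -0.115, 0, 0, -0.135, 1], [0.27, 0.016, -0.12, 0, 0, -0.149, 1], [0.3, 0.017, -0.12, 0, 0, -0.149, 1]]])

```text
clock: 16.05
position: [0.5164, 0.0301, 0.2831]
ee_rot: [-1.964, -2.452, -0.002]
force: [0.8, 0.2, -5.5]
width: 0.146
gripper_force: 40.0
```

>>> jog_arm(motion=[[[0.025, 0.004, 0, 0, 0, 0, 1], [0.035, 0.005, 0, 0, 0, 0, 1], [0.04, 0.006, 0, 0, 0, 0, 1], [0.04, 0.006, 0, 0, 0, 0, 1], [0.04, 0.006, 0, 0, 0, 0, 1]]])

```text
clock: 16.47
position: [0.5138, 0.0661, 0.282]
ee_rot: [1.969, 2.448, -0.002]
force: [-0.3, -0.9, -7.1]
width: 0.147
gripper_force: 40.0
```

```bash
python3 - <<'E'
from h import *
s=observe();print(s['position'],s['ee_rot'],s['force'],s['ft_torque'])
p=camera_params("wrist");im=get_image("wrist");s=observe()
import pickle;pickle.dump((p,im,s),open("w7.pkl","wb"))
cv2.imwrite("pics/w7.png",im[...,::-1])
Y=(.5147,.2844,12.43)
print(proj(p,carr(*Y,[[sx*.078,-.082,.07] for sx in(-1,1)])))
go(*Y[:2],.17,12.43,s)
E
```

```text
[0.5138 0.0661 0.282 ] [ 1.969   2.4478 -0.0016] [-0.2572 -0.8861 -7.1105] [-0.1783  0.0681  0.0113]
[[229.5708  44.0425]
 [380.2648  43.7299]]
go [0.2138, 0.0474, 0.112] [-0.0, 0.001, -0.002] rows 6 t 16.52
```

View pics/w7.png

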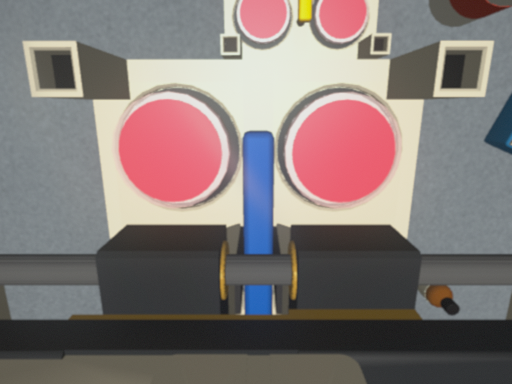

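```bash
python3 - <<'E'
from h import *
import pickle
p,im,s=pickle.load(open("w7.pkl","rb"))
def pose(a,b,sy):
    m=(a+b)/2;e=b-a;yaw=np.arctan2(e[1],e[0]);c=m[:2]-sy*.082*np.array([-np.sin(yaw),np.cos(yaw)])
    return c,np.degrees(yaw),np.linalg.norm(e)
y=[darkblob(im,u,7) for u in((231,44),(381,44))];print(y)
print("yellow",pose(*[atz(p,v[0],.07) for v in y],-1))
b=[darkblob(im,u,23) for u in((53,69),(463,69))];print(b)
for z in(.300,.304,.307,.310,.314): print(z,"blue",pose(*[atz(p,v[0],z) for v in b],1))
print(s['position'],np.degrees(2*np.arctan2(s['ee_rot'][1],s['ee_rot'][0])))
E
```

```text
[(array([229.8845,  43.9287]), 195), (array([379.8001,  43.5373]), 182)]
yellow (array([0.5145, 0.2845]), np.float64(12.45836796643386), np.float64(0.1551746032890476))
[(array([56.3633, 69.174 ]), 1415), (array([458.759 ,  69.0498]), 1390)]
0.3 blue (array([0.5127, 0.0669]), np.float64(12.34052809595707), np.float64(0.16054115928823529))
0.304 blue (array([0.5128, 0.0665]), np.float64(12.340528095957065), np.float64(0.15595336674197413))
0.307 blue (array([0.5129, 0.0662]), np.float64(12.340528095957067), np.float64(0.1525125223322783))
0.31 blue (array([0.513 , 0.0659]), np.float64(12.340528095957069), np.float64(0.14907167792258252))
0.314 blue (array([0.5131, 0.0655]), np.float64(12.340528095957081), np.float64(0.14448388537632142))
[0.514  0.0655 0.2821] 102.30734566184066
```

>>> jog_arm(motion=[[[0.01, 0.002, 0, 0, 0, 0, 1], [0.035, 0.008, 0, 0, 0, 0, 1], [0.07, 0.016, 0, 0, 0, 0, 1], [0.105, 0.024, 0.01, 0, 0, 0, 1], [0.14, 0.032, 0.03, 0, 0, 0, 1], [0.17, 0.038, 0.055, 0, 0, 0, 1], [0.195, 0.044, 0.08, 0, 0, -0.002, 1], [0.208, 0.047, 0.105, 0, 0, -0.002, 1], [0.2127, 0.0481, 0.125, 0, 0, -0.002, 1], [0.2127, 0.0481, 0.135, 0, 0, -0.002, 1]]])

```text
clock: 17.35
position: [0.5136, 0.2867, 0.1442]
ee_rot: [-1.962, -2.452, 0.005]
force: [-0.6, 0.1, -5.2]
width: 0.147
gripper_force: 40.0
```

>>> jog_arm(motion=[[[0, 0, 0.004, 0, 0, 0, 1], [0, 0, 0.01, 0, 0, 0, 1], [0, 0, 0.015, 0, 0, 0, 1], [0, 0, 0.015, 0, 0, 0, 1], [0, 0, 0.015, 0, 0, 0, 1]]])

```text
clock: 17.77
position: [0.5157, 0.285, 0.133]
ee_rot: [1.967, 2.45, 0.002]
force: [-0.2, -0.6, -5.2]
width: 0.146
gripper_force: 40.0
```

```bash
cat > m.py <<'E'
from h import *
def pose(a,b,sy):
    m=(a+b)/2;e=b-a;yaw=np.arctan2(e[1],e[0]);c=m[:2]-sy*.082*np.array([-np.sin(yaw),np.cos(yaw)])
    return c,np.degrees(yaw),np.linalg.norm(e)
s=observe();print(s['position'],s['ee_rot'],s['force'],s['ft_torque'])
p=camera_params("wrist");im=get_image("wrist");s2=observe();print(s2['position'])
b=[darkblob(im,u,23) for u in((53,69),(463,69))]
c,yaw,n=pose(*[atz(p,v[0],p["T"][2,3]-.158+.0237) for v in b],1);print("blue",b[0][0],b[1][0],c,yaw,n)
e=np.array([.5145,.2845])-c;f=np.radians(s['ee_rot'][:2] if 0 else 12.4);tx=np.array([-np.sin(f),np.cos(f)]);ty=np.array([np.cos(f),np.sin(f)])
print("err world",e,"tool",e@tx,e@ty,"turn",-np.radians(12.45-yaw),"camz",p["T"][2,3]-s['position'][2])
E
python3 m.py
```

```text
[0.5157 0.285  0.133 ] [1.9666 2.4497 0.0016] [-0.2376 -0.559  -5.2002] [-0.0655  0.0918  0.009 ]
[0.5158 0.2852 0.1331]
blue [56.1805 69.2115] [458.6778  69.0704] [0.5148 0.2852] 12.467750770397444 0.15409609940179916
err world [-0.0003 -0.0007] tool -0.0005884620142806084 -0.00046507192034889264 turn 0.0003098093882009556 camz 0.1580167302032771
```

>>> jog_arm(motion=[[[-0.0005, -0.0005, 0.003, 0, 0, 0, 1], [-0.0005, -0.0005, 0.007, 0, 0, 0, 1], [-0.0005, -0.0005, 0.011, 0, 0, 0, 1], [-0.0005, -0.0005, 0.014, 0, 0, 0, 1], [-0.0005, -0.0005, 0.016, 0, 0, 0, 1], [-0.0005, -0.0005, 0.018, 0, 0, 0, 1], [-0.0005, -0.0005, 0.02, 0, 0, 0, 1], [-0.0005, -0.0005, 0.02, 0, 0, 0, 1]]])

```text
clock: 18.48
position: [0.5147, 0.2846, 0.1118]
ee_rot: [-1.965, -2.451, 0.001]
force: [0.6, -0.1, -5.9]
width: 0.146
gripper_force: 40.0
```

>>> jog_arm(motion=[[[0, 0, 0.0015, 0, 0, 0, 1], [0, 0, 0.003, 0, 0, 0, 1], [0, 0, 0.0045, 0, 0, 0, 1], [0, 0, 0.0055, 0, 0, 0, 1], [0, 0, 0.0055, 0, 0, 0, 1], [0, 0, 0.0055, 0, 0, 0, 1]]])

```text
clock: 18.98
position: [0.5148, 0.2847, 0.1067]
ee_rot: [-1.965, -2.451, 0.0]
force: [0.3, -0.0, -5.4]
width: 0.151
gripper_force: 40.0
```

>>> jog_arm(motion=[[[0, 0, 0.0005, 0, 0, 0, 1], [0, 0, 0.001, 0, 0, 0, 1], [0, 0, 0.0015, 0, 0, 0, 1], [0, 0, 0.002, 0, 0, 0, 1], [0, 0, 0.002, 0, 0, 0, 1]]])

```text
clock: 19.4
position: [0.515, 0.2848, 0.1052]
ee_rot: [-1.966, -2.451, -0.001]
force: [-1.0, -0.3, 0.3]
width: 0.147
gripper_force: 40.0
```

Weight has transferred at z = 0.1052, against 0.1053 expected for home. I'll release.

>>> jog_arm(motion=[[[0, 0, 0, 0, 0, 0, 0.6], [0, 0, 0, 0, 0, 0, 0.3], [0, 0, 0, 0, 0, 0, 0], [0, 0, 0, 0, 0, 0, 0], [0, 0, 0, 0, 0, 0, 0], [0, 0, -0.02, 0, 0, 0, 0], [0, 0, -0.05, 0, 0, 0, 0], [0, 0, -0.09, 0, 0, 0, 0], [0, 0, -0.13, 0, 0, 0, 0], [0, 0, -0.17, 0, 0, 0, 0]]])

```text
clock: 20.23
position: [0.5146, 0.2843, 0.2766]
ee_rot: [1.966, 2.45, -0.0]
force: [1.6, 0.9, -0.1]
width: 0.504
gripper_force: 0.0
```

```bash
python3 - <<'E'
from h import *
print(observe()['position'],observe()['width']*92,observe()['force'])
p=camera_params("side");im=get_image("side");t=get_image("top")
a=cv2.resize(im[80:230,90:250,::-1],(480,450),interpolation=cv2.INTER_CUBIC);
b=cv2.resize(t[130:290,60:180,::-1],(320,427),interpolation=cv2.INTER_CUBIC);b=cv2.copyMakeBorder(b,0,23,0,0,0)
cv2.imwrite("pics/fin.png",np.hstack([a,b]))
h=cv2.cvtColor(im,cv2.COLOR_RGB2HSV).astype(int)
for q in blobs((h[...,0]>100)&(h[...,0]<125)&(h[...,1]>150)&(h[...,2]>80),40): print(q[0],q[1])
print(proj(p,carr(.5145,.2845,12.45,[[0,0,.116]]+[[sx*.078,sy*.082,.13] for sx in(-1,1) for sy in(-1,1)])))
E
```

```text
[0.5146 0.2843 0.2766] 46.36042894525035 [ 1.595   0.9399 -0.0713]
[156.2143 145.0238] 42
[438.6579 270.5482] 228
[472.3047 272.8884] 233
[507.471  312.1667] 138
[393.6522 335.9913] 115
[[156.4675 146.0148]
 [150.9821 159.5072]
 [115.7768 141.9191]
 [195.3922 141.249 ]
 [159.9279 126.6295]]
```

View pics/fin.png

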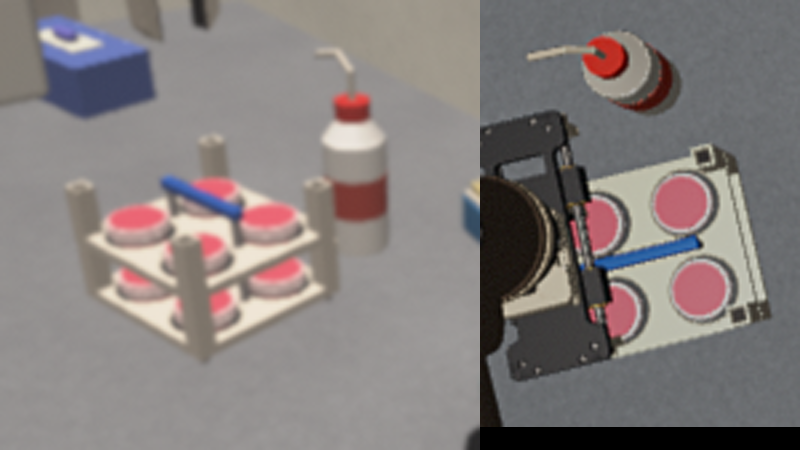

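The final side view shows the stack fully seated and square, with the posts in line and the plate on the post tops. The bar is at (156,145), within 1 px of the predicted home position. All the dishes are in place and the wash bottle is upright.

```bash
python3 -c "
from cell import *
print(sign_off())"
```

```text
the job is handed in; nothing more can be done
None
```

The job is done and handed in at about 20 s of the 64 s allowed: both empty pockets (yellow's) are filled, the third spare is still on the bench, and the blue carrier is stacked squarely on yellow with its pins fully home.

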